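Set and start the glue timer

ROBOT

A 7-joint arm with a two-finger parallel gripper is mounted at the origin on the work surface. World frame = base frame: x ahead of the robot, y to its left, z up, the work surface at z = 0. Lengths are in mm, angles in rad, forces in N, time in s.
With the tool pointing down it reaches from about 350 to 900 mm from the base axis. Payload 8.1 kg.
Tool frame: the origin (TCP) lies midway between the tips of the shut fingers; the grasp point (between the pads) lies 19 mm behind it (robot.pinch_z is the distance from the TCP to the grasp point, in mm); z points along the fingers, y is the line along which they close (so a half turn about z gives the same grasp; the last joint's range is limited). The gripper opens to 85 mm and grips with 20 to 120 N. Pads are 22 mm wide; open, the fingers measure 114 mm over their backs; the gripper's body (76 mm by 85 mm) begins 54 mm behind the grasp point. The pads swing forward as they close: fully open they stand 13 mm farther back than shut.
Start: joints at [-1.276, 0.434, 0.025, 1.573, -0.012, 1.134, -0.075], TCP at [242.147, 576.2, 231.323] pointing down, gripper open.
Joint ranges: [-2.62, 2.62], [-0.44, 2.09], [-1.27, 1.32], [0.08, 2.57], [-1.32, 4.46], [0.12, 2], [-2.74, 2.74]. Speed limits (rad/s): [2.22, 2.22, 3.01, 3.01, 3.14, 3.14, 3.14].

INTERFACE

Orientations are given as a rotation vector (axis times angle).
In Python, from cell import robot gives the robot as it stands.
- The arm moves only by the tool apply_moves, never from a script. Its argument "steps" is one flat list of numbers, 5 for each row, row after row: the shift along the tool's x, y, z in mm, then the turn about the tool's z in rad, then the opening, from 0 (shut) to 1 (fully open). A call has exactly 10 rows; each row shifts and turns the commanded pose from where the row before left it, along the tool's axes as they then stand; what a row does not reach is not made up. A row lasts 1/12 s, in which the tool goes at most 41.7 mm and 7.16 degrees, less where a joint would pass 70% of its speed; a pose out of reach is approached as far as the arm can. A call is refused whole if a number of a shift passes 41.7 or a number of a turn 0.125, either way. A call with a gripper value outside its range is refused whole. The fingers move at their own pace and stop on an object; "grip_force" is the grip in N (left out, the last holds). Time passes only in rows, so rows that do not move let the fingers close, or fill a call up. It gives the time, the measured TCP pose, the force, the opening and the grip force at its end, in the units of the state.
- robot.read_state(): the state, without advancing time (a new reading comes with each control period).
- robot.capture(name): name is "scene" or "top"; returns a dict with "image" (480x640x3 uint8, blue, green, red), "fx", "fy", "cx", "cy" (pixels), "camera_from_world" (4x4, takes a point from world to camera coordinates). Camera axes: x right, y down, z forward; pixel columns grow to the right and rows downward; lengths in mm; the calibration is good to about 2 mm. A picture is of the moment at which its call begins. There is no depth.
- robot.close_job(): hands the job in; it is judged then, once.
Trained networks look in a picture, given as the dict that the camera call returned (one of the last four; its "shot" number tells which), for a name from the list of things; names that differ only in an ending like _2 or _b are one class to them, and where a whole thing is asked for, a point or a joint stands for the part that bears it (a point fixed in the world has none). Each returns a list of dicts, best first, with "confidence" (0 to 1); they miss things now and then, are a little off and sometimes report something else, mostly with a low value. They report only what shows in the picture. A call takes as long as a camera call. They do not tell look-alikes from the thing itself.
- robot.look_for(picture, target): "location" ([row, column] in pixels, amid what is visible of it).
- robot.regions_of(picture, target): "region" (480x640 bool, what is visible of it) and "location" ([row, column] in pixels, amid what is visible of it).
The state is a dict: "time": time; "q": joint angles; "qvel": joint speeds; "joint_torque": joint torques, N m; "tcp_pos": TCP position; "tcp_rot": TCP orientation; "ft_force": force on the tool from outside, world axes, zero at the start; "wrist_torque": the same for the moment, N m; "finger_gap": finger opening in mm; "finger_force": force on a finger pad.
Only numpy, scipy, OpenCV 4.12 (cv2) and the standard library are available. Lean on these libraries where they do the work, as an engineer would, in place of code of your own. Each camera call takes 0.05 s, during which the arm holds its last target. There are 200 camera calls.

TASK

The glued part is in the vise: on the bench timer, turn the dial clockwise until its pointer stands over the set tab, then push the start button fully in. The dial is stiff and the timer light, so press it firmly but not hard (under 30 N) onto the bench while turning: the case must neither spin nor shift from its place. Leave the tab and the other things on the bench as they are, and let go at the end.

Things in the scene. Friction and masses are not known exactly. Their poses are not given: they have to be found in the camera images.
- timer: Bench timer: free-standing grey stepped case on four rubber feet, 0.38 to 0.58 kg. Origin: on the bench under the dial's axis; z up; -x is its front. Round tower 104 mm across, 70 mm high about the origin; step 84 mm wide, 50 mm high, reaching 100 mm in front of the origin. Feet at x -75 and +35, y +-30 mm. Unless pressed down it spins when the dial is turned; over 30 N of push harms it.
- dial_grip (a point): Centre of the dial's black grip bar, on the dial's vertical axis, 92 mm above the bench; x axis along the bar to the pointer. Bar 46 mm long, 16 wide, from 80 to 105 mm above the bench, on a skirt 76 mm across with its top at 80 mm. Turns stiffly (0.34 N m), stays where left, no vertical play. Needs 0.7 to 1.5 rad clockwise from above; 18 to 25 N of downward push keeps the case still, 10 N is often too little.
- pointer (a point): Tip of the dial's pointer, a blade that sticks out past the skirt with a white line on it: 45 mm from the dial's axis, 80 mm above the bench. It passes 2 mm above the set tab.
- tab (a point): Middle of the set tab's top: a small aluminium block (12 mm radially, 6 mm wide, 5 mm high) on the rim of the tower's top, 45 mm from the dial's axis, 75 mm above the bench. Its place round the rim differs from time to time. It can be forced round the rim: leave it where it is.
- button_top (a point): Centre of the top of the start button: an upright steel cylinder 22 mm across on the front step, 78 mm in front of the dial's axis, its top 62 mm above the bench while out, 57 mm when in.
- start_button (a joint): How far the start button has been pushed in, m: 0 out, 0.005 fully in. It takes about 5 N to move, has no spring and stays in.
- case_front (a point): Point on the upper front edge of the case's step, 100 mm in front of the dial's axis and 50 mm up.
- table: The bench, its top at z = 0.
- glue_bottle: White bottle 44 mm across, 115 mm high, standing near the timer; origin under its centre. Bystander.
- tape_measure: Blue tape measure 65 x 34 x 60 mm, beside the timer; origin under its centre. Bystander.
- screwdriver: Screwdriver 180 mm long lying behind the timer. Bystander.
- wrench: Steel wrench 180 mm long lying on the bench. Bystander.
- spray_can: Can 60 mm across, 180 mm high; origin under its centre. Bystander.
- drill_battery: Drill battery 110 x 75 x 68 mm; origin under its centre. Bystander.
- parts_bin: Red open bin 120 x 100 x 60 mm; origin under its centre. Bystander.
Not all that is in view belongs to the job. Leave any orange look-alike of the timer alone.

How it is judged (in metres and radians):
On the way, in this order (a step that is already met when the one before it is completed fails the run):
1. the pointer stands over the set tab (horizontal distance between pointer and tab below 0.005 m), for 0.2 s.
2. the start button is pushed in (value of joint start_button above 0.004 m), for 0.2 s.
At the end, for the whole second after the job is handed in: The pointer tip is within 5 mm of the set tab's middle (seen from above), the start button is in by more than 4 of its 5 mm, and the timer stands upright (within 0.05 rad) and still, its dial axis within 12 mm, its front edge and its set tab each within 15 mm of where they were at the start (horizontal distance between pointer and tab below 0.005 m and value of joint start_button above 0.004 m and distance of timer from where it was at the start of the episode below 0.012 m and distance of each of case_front, tab from where it was at the start of the episode below 0.015 m and angle between timer's own z axis and vertical below 0.05 rad and linear speed of timer below 0.01 m/s); the robot touches nothing.
It fails at once if the timer's case spins or shifts (dial axis over 12 mm, or front edge or set tab over 15 mm from the start) (distance of timer from where it was at the start of the episode above 0.012 m or distance of any of case_front, tab from where it was at the start of the episode above 0.015 m).
It fails at once if the timer is pressed onto the bench too hard (over 45 N between its feet and the bench, its own weight of 4 to 6 N included) (contact force between timer and table above 45 N).
It fails at once if the timer is tipped by more than 0.12 rad (angle between timer's own z axis and vertical above 0.12 rad).
It fails at once if a bystander is moved by more than 25 mm (distance of any of glue_bottle, tape_measure, screwdriver, wrench, spray_can, drill_battery, parts_bin from where it was at the start of the episode above 0.025 m).
It also fails if it takes over 70 s, if anything falls off the work surface, if the arm or the gripper's body presses on something with over 40 N, if the wrist force passes 120 N, or if a joint passes its speed limit or range.

## Working session

There is one attempt and no reset: what is moved stays moved. The work goes in short steps, Python scripts to look and compute and a tool call to move; the robot and the scene stay as the last step left them, time stands still between calls to the robot, and variables do not carry over. Pictures are saved under pics/ and viewed, at most 10 in all, crops included, and the job is handed in when it is done.

Besides the shell and the picture viewer there is one more tool, called after "Emit:" in YAML: its name, and indented under it one key for each argument. apply_moves: Moves the arm, as the interface text tells. Its arguments: {"type":"object","properties":{"steps":{"type":"array","items":{"type":"number"}},"grip_force":{"type":"number"}},"required":["steps"]}

```bash
mkdir -p pics; ls
cat > h.py <<'E'
import numpy as np, cv2
from cell import robot
def ray(p,uv,z):
    T=np.array(p["camera_from_world"]);R=T[:3,:3];t=T[:3,3]
    d=R.T@np.array([(uv[0]-p["cx"])/p["fx"],(uv[1]-p["cy"])/p["fy"],1]);c=-R.T@t
    return c+d*(z-c[2])/d[2]
def proj(p,X):
    T=np.array(p["camera_from_world"]);c=T[:3,:3]@np.array(X)+T[:3,3]
    return np.array([p["fx"]*c[0]/c[2]+p["cx"],p["fy"]*c[1]/c[2]+p["cy"]])
E
python3 - <<'E'
from h import *
s=robot.read_state();print(s)
for n in("top","scene"):
    p=robot.capture(n);cv2.imwrite(f"pics/{n}0.png",p["image"])
    T=np.array(p["camera_from_world"]);print(n,p["fx"],(-T[:3,:3].T@T[:3,3]).round())
    for t,z in(("timer",40),("dial_grip",92),("pointer",80),("tab",75),("button_top",62),("case_front",50),("glue_bottle",60),("tape_measure",30)):
        for r in robot.look_for(p,t)[:3]:
            l=r["location"];print(t,np.round(l),round(r["confidence"],2),ray(p,(l[1],l[0]),z).round(1))
E
```

```text
pics
{'time': 0.0, 'q': array([-1.2756109 ,  0.43518511,  0.02498085,  1.57408928, -0.01156959,
        1.13402079, -0.0751161 ]), 'qvel': array([-0.00011425, -0.00167646, -0.00055827, -0.00229384,  0.00010042,
        0.00040324, -0.00037581]), 'joint_torque': array([ 4.51483384e-04, -6.70478797e+01,  1.02509782e+00, -3.16210091e+01,
        1.56203436e-02,  1.26070005e-02,  6.27804752e-05]), 'tcp_pos': array([241.98056212, 575.70548343, 230.5526355 ]), 'tcp_rot': array([-6.20824275e-01, -3.07949808e+00,  2.43790703e-03]), 'ft_force': array([-0.5735103 ,  0.28826179,  0.48198841]), 'wrist_torque': array([ 0.0145306,  0.0676401, -0.0050501]), 'finger_force': 0.0, 'finger_gap': 85.23598573338782}
top 454.78763067296876 [ 376.   11. 1102.]
timer [288. 279.] 0.8 [426.2 124.7  40. ]
timer [232. 349.] 0.67 [558.1 -38.8  40. ]
timer [189. 234.] 0.6 [665.6 235.7  40. ]
dial_grip [271. 276.] 0.78 [462.8 125.4  92. ]
dial_grip [220. 346.] 0.68 [576.  -31.4  92. ]
dial_grip [309. 384.] 0.68 [ 376.9 -111.5   92. ]
pointer [184. 241.] 0.93 [667.4 210.3  80. ]
pointer [308. 388.] 0.83 [ 377.9 -12
[... 704 characters left out ...]
2. ]
dial_grip [367. 311.] 0.78 [669.  224.4  92. ]
dial_grip [281. 373.] 0.73 [465.1 129.6  92. ]
pointer [254. 288.] 0.87 [581.2 -25.5  80. ]
pointer [185. 342.] 0.66 [ 379.6 -128.1   80. ]
pointer [284. 371.] 0.59 [466.3 127.9  80. ]
tab [266. 268.] 0.67 [630.8 -24.   75. ]
tab [374. 294.] 0.66 [700.1 213.3  75. ]
tab [257. 294.] 0.4 [571.4 -14.9  75. ]
button_top [202. 376.] 0.58 [329.3 -55.3  62. ]
button_top [409. 316.] 0.51 [695.6 289.5  62. ]
case_front [288. 382.] 0.97 [441.2 136.2  50. ]
case_front [201. 352.] 0.95 [369.5 -95.6  50. ]
case_front [379. 314.] 0.82 [668.2 234.6  50. ]
glue_bottle [317. 323.] 0.94 [588.2 133.4  60. ]
tape_measure [212. 264.] 0.83 [ 560.2 -188.5   30. ]
```

View pics/top0.png

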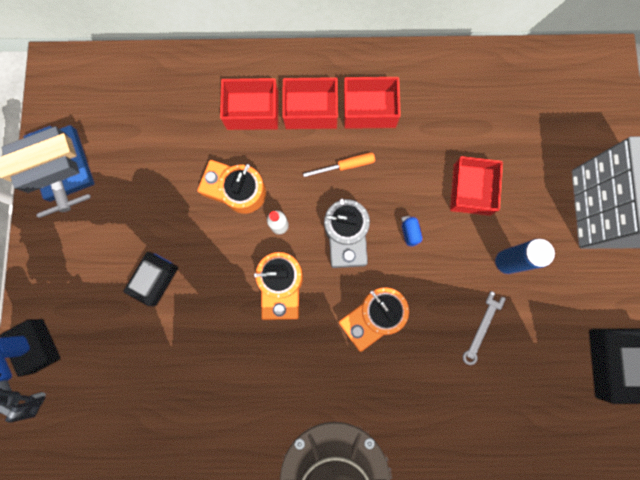

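View pics/scene0.png

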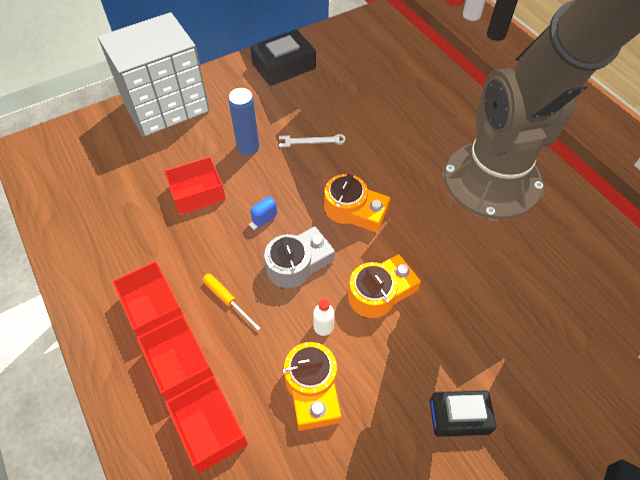

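The grey timer is at top px (347,222), with its button at (349,256) and its front toward the robot. In the scene view it is at (290,257). I'll enlarge both.

Run:
```python
from h import *
a=cv2.imread("pics/top0.png")[192:276,310:390];b=cv2.imread("pics/scene0.png")[222:297,255:340]
a=cv2.resize(a,(400,420),interpolation=2);b=cv2.resize(b,(400,353),interpolation=2)
b=cv2.copyMakeBorder(b,0,67,0,0,0)
cv2.imwrite("pics/z.png",np.hstack([a,b]))
```

```text
(no output)
```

View pics/z.png

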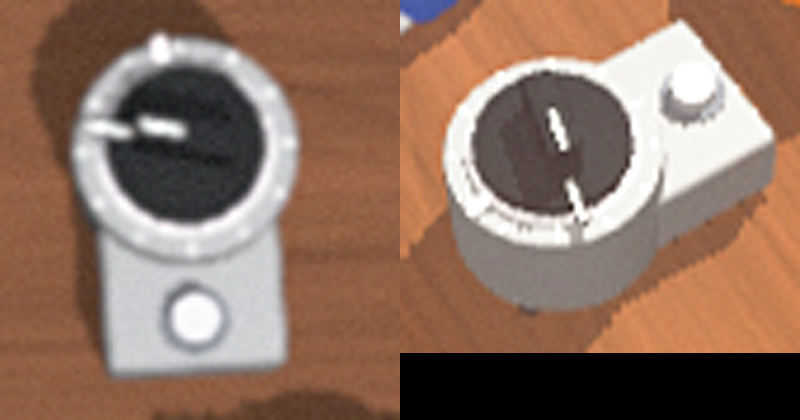

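The top crop shows the dial centre at px (347.2,221), the pointer tip at (327,217.4), the tab at (342.2,201.4) and the button at (349,256). In the scene crop the tab is about (272.6,267) and the pointer tip about (292.8,271).

Run:
```python
from h import *
t=robot.capture("top");s=robot.capture("scene")
def tri(a,b):
    A=[];B=[]
    for p,uv in((t,a),(s,b)):
        T=np.array(p["camera_from_world"]);P=np.diag([1,1,1.])@np.array([[p["fx"],0,p["cx"]],[0,p["fy"],p["cy"]],[0,0,1]])@T[:3]
        for k in(0,1): r=uv[k]*P[2]-P[k];A.append(r[:3]);B.append(-r[3])
    return np.linalg.lstsq(np.array(A),np.array(B),rcond=None)[0].round(1)
g=lambda p,x,y,z:ray(p,(x,y),z).round(1)
print("btn",g(t,349,256,62),g(s,255+290/4.706,222+83/4.706,62))
print("ptr",g(t,327,217.4,80),g(s,292.8,271,80))
print("tab",g(t,342.2,201.4,75),g(s,272.6,267,75))
# skirt/dial disc fit (dark region)
for p,n,c in((t,"top",(347,221)),(s,"scene",(288,252))):
    im=p["image"].max(axis=2);m=np.zeros_like(im);m[(im<95)]=1
    w=np.zeros_like(m);cv2.circle(w,c,22,1,-1);m*=w
    nl,l,st,ce=cv2.connectedComponentsWithStats(m,connectivity=4)
    i=l[c[1]-6:c[1]+12,c[0]-8:c[0]+8].ravel();i=np.bincount(i[i>0]).argmax()
    h=cv2.convexHull(np.argwhere(l==i)[:,::-1].astype(np.int32))
    M=cv2.moments(h);u=(M["m10"]/M["m00"],M["m01"]/M["m00"])
    print(n,st[i],u,g(p,*u,80),g(p,*u,92))
```

```text
btn [497.8 -37.8  62. ] [502.4 -36.2  62. ]
ptr [585.2  11.9  80. ] [592.8  16.9  80. ]
tab [623.6 -23.6  75. ] [624.  -16.5  75. ]
top [332 205  31  31 684] (346.65987350667604, 220.276645584446) [578. -33.  80.] [575.6 -32.4  92. ]
scene [271 237  26  31 349] (283.79303218187187, 251.55860643637433) [585.8 -35.7  80. ] [588.8 -28.8  92. ]
```

Emit:
apply_moves:
  steps: [-27,-21.5,0,0,1,-27,-21.5,0,0,1,-27,-21.5,0,0,1,-27,-21.5,0,0,1,-27,-21.5,0,0,1,-27,-21.5,0,0,1,-27,-21.5,0,0,1,-27,-21.5,0,0,1,-27,-21.5,0,0,1,-27,-21.5,0,0,1]
  grip_force: 20

```text
time: 1.83
tcp_pos: [408.3, 271.8, 231.6]
tcp_rot: [0.621, 3.079, 0.001]
ft_force: [0.3, 1.3, 0.5]
finger_gap: 85.4
finger_force: 0.0
```

Emit:
apply_moves:
  steps: [0,0,0,0.12,1,0,0,0,0.12,1,0,0,0,0.12,1,0,0,0,0.12,1,0,0,0,0.12,1,0,0,0,0.12,1,0,0,0,0.12,1,0,0,0,0.12,1,0,0,0,0.12,1,0,0,0,0.12,1]

```text
time: 2.67
tcp_pos: [407.8, 273.4, 231.4]
tcp_rot: [-2.258, -2.184, -0.001]
ft_force: [0.3, -0.2, -0.3]
finger_gap: 85.5
finger_force: 0.0
```

```bash
cat >> h.py <<'E'
def polar(p,c,z,r0,r1):
    th=np.radians(np.arange(-180,180,1.));rs=np.linspace(r0,r1,5)
    uv=np.array([[proj(p,(c[0]+r*np.cos(a),c[1]+r*np.sin(a),z)) for a in th] for r in rs]).astype(np.float32)
    return cv2.remap(p["image"].mean(axis=2).astype(np.float32),uv[...,0],uv[...,1],1).mean(axis=0)
E
python3 - <<'E'
from h import *
P={n:robot.capture(n) for n in("top","scene")}
C={"top":(577,-34),"scene":(580,-31)}
# axis refinement: skirt dark disc of r 38 at z80 vs bright ring (contrast)
for n,p in P.items():
    best=max(((polar(p,(x,y),78,40.5,49).mean()-polar(p,(x,y),80,30,37).mean()),x,y) for x in range(568,593,1) for y in range(-44,-20,1))
    c=best[1:];print(n,best)
    w=polar(p,c,80,39.5,45);v=polar(p,c,75,41,51)
    print("z80",[int(x) for x in w[180-30:180+125:3]]);print("z75",[int(x) for x in v[180-30:180+125:3]])
    o=[]
    for dx in range(-12,13,2):o.append(proj(p,(c[0],c[1],80)))
    uv=proj(p,(c[0],c[1],80));k=8
    # draw overlays
    b=cv2.resize(p["image"],None,fx=k,fy=k,interpolation=cv2.INTER_CUBIC)
    f=lambda X:tuple(int(q) for q in (proj(p,X)+.5)*k-.5)
    for r,z,col in((38,80,(0,255,0)),(52,70,(255,0,0)),(45,75,(0,0,255))):
        for a in range(0,360,10):
            t=np.radians(a);cv2.circle(b,f((c[0]+r*np.cos(t),c[1]+r*np.sin(t),z)),4 if a==0 else 1,col,-1)
    x,y=int(uv[0]*k),int(uv[1]*k)
    cv2.imwrite(f"pics/o_{n}.png",b[y-230:y+290,x-200:x+200])
cv2.imwrite("pics/o.png",np.hstack([cv2.imread(f"pics/o_{n}.png") for n in P]))
E
```

```text
top (np.float32(126.50293), 579, -33)
z80 [223, 214, 197, 189, 189, 196, 199, 199, 196, 194, 200, 205, 207, 225, 247, 251, 242, 212, 189, 185, 187, 189, 182, 173, 169, 177, 188, 191, 190, 185, 184, 197, 205, 198, 177, 189, 228, 239, 206, 181, 195, 210, 218, 216, 217, 223, 224, 225, 229, 228, 229, 228]
z75 [198, 193, 173, 165, 163, 165, 168, 170, 167, 165, 172, 181, 180, 215, 245, 241, 215, 173, 159, 162, 169, 176, 168, 159, 160, 163, 168, 171, 171, 170, 175, 186, 191, 175, 157, 170, 191, 191, 176, 177, 193, 210, 209, 200, 199, 202, 204, 207, 206, 207, 213, 224]
scene (np.float32(137.31302), 580, -32)
z80 [242, 242, 243, 241, 231, 213, 225, 231, 223, 222, 225, 213, 206, 220, 243, 247, 239, 206, 201, 215, 210, 203, 198, 217, 206, 207, 206, 198, 201, 210, 202, 207, 200, 196, 208, 172, 230, 235, 211, 226, 212, 225, 230, 234, 239, 234, 228, 234, 239, 250, 246, 250]
z75 [227, 232, 233, 223, 221, 223, 224, 224, 222, 224, 221, 226, 230, 244, 254, 246, 204, 214, 225, 227, 225, 234, 225, 228, 209, 220, 218, 230, 232, 232, 231, 245, 239, 214, 182, 166, 196, 212, 233, 239, 247, 250, 246, 242, 243, 244, 242, 243, 244, 241, 244, 248]
```

View pics/o.png

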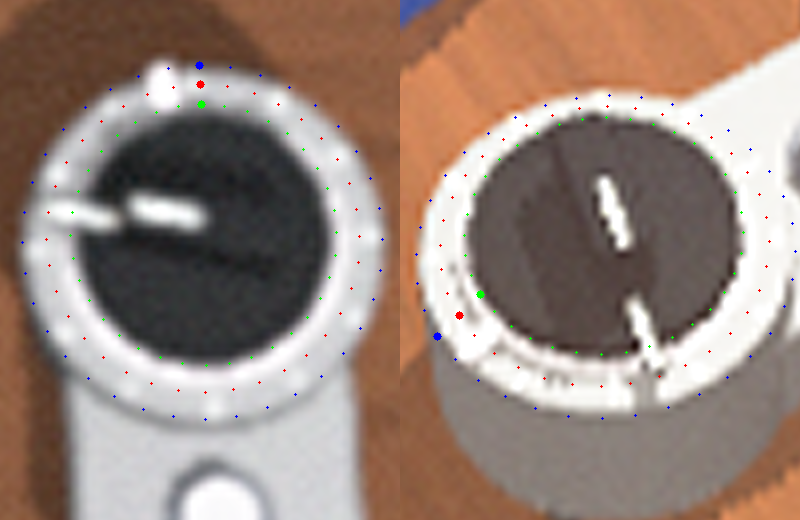

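The tab is at 13° and the pointer at 80° about axis (579,-32.5). I need a 1.17 rad clockwise turn, with the bar at 80°.

Emit:
apply_moves:
  steps: [0,0,0,0.07,1,0,0,0,0.07,1,-30,25,0,0,1,-30,25,0,0,1,-30,25,0,0,1,-30,25,0,0,1,-30,25,0,0,1,-30,25,0,0,1,-30,25,0,0,1,-30,25,0,0,1]

```text
time: 3.6
tcp_pos: [565.8, 1.8, 231.5]
tcp_rot: [-2.394, -2.035, -0.001]
ft_force: [0.0, 0.8, 1.0]
finger_gap: 85.8
finger_force: 0.0
```

Emit:
apply_moves:
  steps: [-15,10,15,0,1,-15,10,15,0,1,0,0,15,0,1,0,0,15,0,1,0,0,15,0,1,0,0,15,0,1,0,0,0,0,1,0,0,0,0,1,0,0,0,0,1,0,0,0,0,1]

```text
time: 4.43
tcp_pos: [580.5, -29.5, 142.4]
tcp_rot: [2.397, 2.029, 0.002]
ft_force: [0.7, -0.3, -0.3]
finger_gap: 85.5
finger_force: 0.0
```

Emit:
apply_moves:
  steps: [-3,-1,7,0,1,0,0,7,0,1,0,0,7,0,1,0,0,7,0,1,0,0,7,0,1,0,0,7,0,1,0,0,7,0,1,0,0,5,0,1,0,0,0,0,1,0,0,0,0,1]

```text
time: 5.27
tcp_pos: [578.2, -32.3, 87.0]
tcp_rot: [-2.399, -2.028, 0.001]
ft_force: [0.3, 0.1, -0.4]
finger_gap: 85.9
finger_force: 0.0
```

Emit:
apply_moves:
  steps: [0,0,0,0,0.5,0,0,0,0,0.4,0,0,0,0,0.35,0,0,0,0,0.3,0,0,0,0,0.3,0,0,0,0,0.3,0,0,0,0,0.3,0,0,0,0,0.3,0,0,0,0,0.3,0,0,0,0,0.3]

```text
time: 6.1
tcp_pos: [578.3, -32.3, 87.3]
tcp_rot: [-2.399, -2.028, 0.0]
ft_force: [-0.5, -0.1, 1.6]
finger_gap: 26.0
finger_force: 0.0
```

Emit:
apply_moves:
  steps: [0,0,0,0,0.26,0,0,0,0,0.23,0,0,0,0,0.2,0,0,0,0,0.17,0,0,0,0,0.1,0,0,0,0,0,0,0,0,0,0,0,0,0,0,0,0,0,0,0,0,0,0,0,0,0]
  grip_force: 20

```text
time: 6.93
tcp_pos: [578.9, -32.2, 87.6]
tcp_rot: [2.398, 2.028, 0.001]
ft_force: [4.9, 0.7, 2.4]
finger_gap: 15.7
finger_force: 19.5
```

Emit:
apply_moves:
  steps: [0,0,0.5,0,0,0,0,0.5,0,0,0,0,0,0,0,0,0,0,0,0,0,0,0,0,0,0,0,0,0,0,0,0,0,0,0,0,0,0,0,0,0,0,0,0,0,0,0,0,0,0]

```text
time: 7.77
tcp_pos: [578.9, -32.2, 87.5]
tcp_rot: [2.399, 2.028, 0.002]
ft_force: [0.7, 0.8, 12.3]
finger_gap: 15.8
finger_force: 20.6
```

Emit:
apply_moves:
  steps: [0,0,0.3,0,0,0,0,0.3,0,0,0,0,0,0,0,0,0,0,0,0,0,0,0,0,0,0,0,0,0,0,0,0,0,0,0,0,0,0,0,0,0,0,0,0,0,0,0,0,0,0]
  grip_force: 70

```text
time: 8.6
tcp_pos: [579.0, -32.2, 87.6]
tcp_rot: [2.399, 2.028, 0.003]
ft_force: [-1.3, 0.6, 22.0]
finger_gap: 14.0
finger_force: 71.2
```

Emit:
apply_moves:
  steps: [0,0,0,0.02,0,0,0,0,0.03,0,0,0,0,0.03,0,0,0,0,0.03,0,0,0,0,0.03,0,0,0,0,0.03,0,0,0,0,0.03,0,0,0,0,0,0,0,0,0,0,0,0,0,0,0,0]

```text
time: 9.43
tcp_pos: [579.3, -32.3, 87.6]
tcp_rot: [2.589, 1.778, 0.004]
ft_force: [-0.0, 0.9, 21.5]
finger_gap: 14.5
finger_force: 70.8
```

Run:
```python
from h import *
s=robot.read_state();print(s["ft_force"],s["wrist_torque"],s["tcp_pos"],2*np.degrees(np.arctan2(s["tcp_rot"][1],s["tcp_rot"][0])))
o=[]
for n in("top","scene"):
    p=robot.capture(n);u=proj(p,(565,-33,60)).astype(int);o.append(cv2.resize(p["image"][u[1]-40:u[1]+40,u[0]-40:u[0]+40],(400,400),interpolation=2))
cv2.imwrite("pics/t1.png",np.hstack(o))
```

```text
[-0.02526946  0.92475518 21.47907883] [0.1310927  0.18363693 0.09096868] [579.33813451 -32.29720763  87.61853026] 68.97879840665303
```

View pics/t1.png

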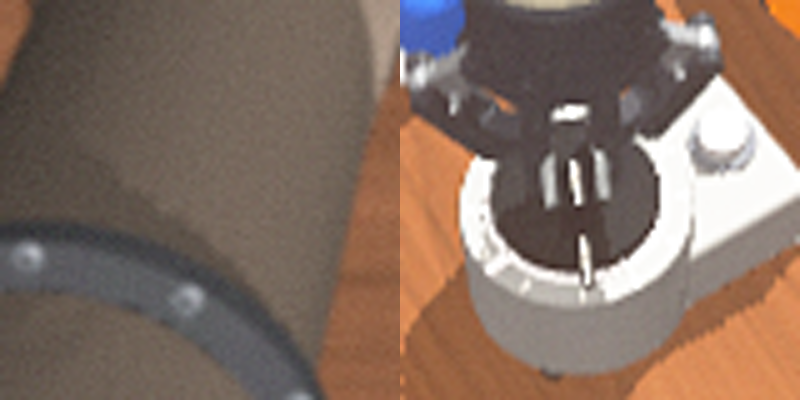

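The scene view shows the pointer tip in crop at (588,283) and the tab at about (495,260), both visible under the gripper. The case looks unmoved. I'll measure it.

```bash
cat >> h.py <<'E'
def check(show=0):
    p=robot.capture("scene");s=robot.read_state()
    c=max(((polar(p,(x,y),78,40.5,49)[150:300].mean()-polar(p,(x,y),80,30,37)[150:300].mean()),x,y) for x in range(574,587) for y in range(-39,-25))
    w=polar(p,(580,-32),80,38.5,44)[180:280:2];v=polar(p,(580,-32),75,41,51)[180:280:2]
    print("axis",c,"f",s["ft_force"].round(1),"tool",round(2*np.degrees(np.arctan2(s["tcp_rot"][1],s["tcp_rot"][0])),1),"t",s["time"])
    print("z80",w.astype(int).tolist());print("z75",v.astype(int).tolist())
    tpl=cv2.imread("pics/scene0.png");x,y=[int(q) for q in proj(p,(495,-30,50))]
    for a,b in((-12,12),):
        T=tpl[y-12:y+12,x-12:x+12];m=cv2.matchTemplate(p["image"][y-18:y+18,x-18:x+18],T,cv2.TM_CCOEFF_NORMED);print("front shift px",np.array(cv2.minMaxLoc(m)[3])-6,m.max())
    return p
E
python3 -c "from h import *;check()"
```

```text
axis (np.float32(144.09695), 578, -31) f [-1.3  1.2 20.6] tool 69.0 t 9.5833
z80 [220, 220, 217, 215, 213, 213, 220, 229, 234, 241, 242, 230, 220, 211, 211, 213, 207, 210, 214, 210, 210, 211, 212, 212, 215, 212, 208, 212, 209, 199, 197, 195, 194, 145, 150, 234, 182, 157, 195, 195, 197, 184, 182, 193, 186, 184, 199, 212, 197, 183]
z75 [215, 212, 205, 198, 193, 207, 229, 243, 238, 218, 192, 183, 184, 185, 186, 185, 191, 207, 210, 194, 190, 188, 189, 189, 188, 190, 191, 190, 191, 192, 190, 190, 195, 205, 179, 183, 163, 169, 197, 233, 247, 248, 246, 248, 249, 247, 249, 252, 253, 250]
front shift px [1 0] 0.87132543
```

Emit:
apply_moves:
  steps: [0,0,0,0.03,0,0,0,0,0.04,0,0,0,0,0.04,0,0,0,0,0.04,0,0,0,0,0.04,0,0,0,0,0.04,0,0,0,0,0.04,0,0,0,0,0.03,0,0,0,0,0,0,0,0,0,0,0]

```text
time: 10.42
tcp_pos: [579.7, -32.6, 87.6]
tcp_rot: [2.825, 1.371, 0.005]
ft_force: [1.7, 0.5, 20.0]
finger_gap: 14.4
finger_force: 70.6
```

```bash
python3 -c "from h import *;check()"
```

```text
axis (np.float32(144.3493), 578, -31) f [ 0.3 -0.1 20.4] tool 51.8 t 10.4667
z80 [219, 217, 215, 213, 209, 206, 218, 237, 243, 244, 241, 230, 219, 214, 221, 223, 209, 210, 214, 209, 210, 211, 213, 212, 177, 171, 236, 185, 142, 185, 195, 195, 192, 188, 185, 191, 202, 207, 201, 198, 198, 184, 181, 192, 186, 185, 200, 212, 199, 185]
z75 [200, 191, 191, 194, 194, 208, 229, 244, 238, 219, 191, 181, 182, 192, 201, 192, 191, 207, 210, 195, 190, 188, 191, 191, 172, 164, 177, 165, 173, 192, 191, 190, 195, 220, 200, 191, 191, 191, 198, 232, 247, 248, 246, 248, 249, 247, 249, 252, 253, 251]
front shift px [1 0] 0.7334465
```

Emit:
apply_moves:
  steps: [0,0,0.05,0.03,0,0,0,0,0.04,0,0,0,0,0.04,0,0,0,0,0.04,0,0,0,0,0.04,0,0,0,0,0.04,0,0,0,0,0.04,0,0,0,0,0.03,0,0,0,0,0,0,0,0,0,0,0]

```text
time: 11.3
tcp_pos: [580.1, -32.9, 87.6]
tcp_rot: [2.998, 0.933, 0.006]
ft_force: [1.0, -0.1, 19.3]
finger_gap: 14.4
finger_force: 70.6
```

Emit:
apply_moves:
  steps: [0,0,0.05,0.03,0,0,0,0,0.04,0,0,0,0,0.04,0,0,0,0,0.04,0,0,0,0,0.04,0,0,0,0,0.04,0,0,0,0,0.03,0,0,0,0,0.03,0,0,0,0,0,0,0,0,0,0,0]

```text
time: 12.13
tcp_pos: [580.2, -33.3, 87.6]
tcp_rot: [3.102, 0.49, 0.006]
ft_force: [3.1, -1.9, 19.1]
finger_gap: 14.1
finger_force: 70.5
```

Run:
```python
from h import *
p=check();u=proj(p,(590,-33,75)).astype(int);cv2.imwrite("pics/t2.png",cv2.resize(p["image"][u[1]-35:u[1]+35,u[0]-35:u[0]+35],(560,560),interpolation=2))
```

```text
axis (np.float32(142.49194), 578, -31) f [ 2.8 -1.7 20. ] tool 17.9 t 12.1833
z80 [206, 210, 213, 213, 211, 208, 211, 224, 238, 233, 171, 146, 189, 211, 217, 215, 208, 210, 214, 207, 214, 223, 218, 214, 214, 209, 205, 210, 212, 215, 204, 196, 199, 191, 189, 196, 202, 209, 203, 197, 199, 184, 181, 197, 195, 190, 196, 195, 184, 179]
z75 [180, 187, 192, 195, 189, 192, 209, 221, 214, 186, 186, 183, 195, 205, 208, 201, 196, 207, 210, 195, 190, 188, 188, 188, 188, 188, 191, 189, 194, 232, 238, 240, 247, 249, 245, 245, 237, 241, 244, 243, 245, 247, 246, 247, 248, 248, 251, 253, 253, 251]
front shift px [ 0 -1] 0.9056201
```

View pics/t2.png

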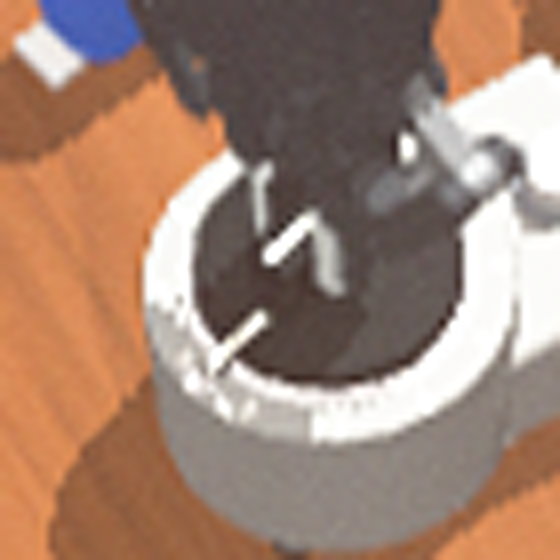

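The pointer line ends at crop (212,365), right beside the tab at 18° against about 14°. The last step is 0.07 rad. Then I release gently: grip down to 20 N, push relieved, open.

Emit:
apply_moves:
  steps: [0,0,0,0.02,0,0,0,0,0.03,0,0,0,0,0.02,0,0,0,0,0,0,0,0,0,0,0,0,0,0,0,0,0,0,0,0,0,0,0,0,0,0,0,0,0,0,0,0,0,0,0,0]

```text
time: 13.02
tcp_pos: [580.3, -33.5, 87.6]
tcp_rot: [3.117, 0.381, 0.007]
ft_force: [3.1, -2.2, 18.0]
finger_gap: 14.2
finger_force: 70.4
```

```bash
python3 -c "
from h import *
check();print(robot.read_state()['wrist_torque'])"
```

```text
axis (np.float32(139.8878), 578, -31) f [ 2.8 -2.1 18.4] tool 13.9 t 13.0667
z80 [205, 210, 212, 204, 190, 190, 209, 180, 144, 180, 223, 226, 220, 214, 216, 214, 208, 210, 216, 221, 227, 225, 218, 213, 214, 210, 204, 209, 211, 215, 204, 197, 199, 190, 186, 195, 205, 211, 198, 188, 196, 197, 199, 202, 196, 188, 197, 201, 197, 196]
z75 [181, 186, 186, 184, 182, 180, 192, 212, 230, 228, 211, 204, 205, 205, 208, 211, 211, 210, 209, 194, 190, 189, 188, 188, 188, 188, 190, 197, 228, 238, 238, 241, 247, 249, 245, 246, 245, 245, 244, 242, 245, 247, 246, 248, 248, 248, 251, 253, 253, 251]
front shift px [ 0 -1] 0.91622823
[-0.41779653 -0.57372056  0.11210009]
```

Emit:
apply_moves:
  steps: [0,0,0,0,0,0,0,0,0,0,0,0,0,0,0,0,0,-0.4,0,0,0,0,-0.4,0,0,0,0,-0.3,0,0,0,0,0,0,0.2,0,0,0,0,0.3,0,0,0,0,0.4,0,0,0,0,0.5]
  grip_force: 20

```text
time: 13.9
tcp_pos: [577.1, -31.9, 86.1]
tcp_rot: [-3.118, -0.382, 0.003]
ft_force: [0.3, -0.2, 0.5]
finger_gap: 42.5
finger_force: 0.0
```

Emit:
apply_moves:
  steps: [0,0,0,0,1,0,0,0,0,1,0,0,-5,0,1,0,0,-10,0,1,0,0,-20,0,1,0,0,-20,0,1,0,0,-20,0,1,0,0,-20,0,1,0,0,0,0,1,0,0,0,0,1]

```text
time: 14.73
tcp_pos: [579.1, -32.4, 183.5]
tcp_rot: [-3.118, -0.382, -0.005]
ft_force: [0.5, 0.7, -1.1]
finger_gap: 85.4
finger_force: 0.0
```

Emit:
apply_moves:
  steps: [-35,0,0,0,0.5,-35,0,0,0,0,-35,0,0,0,0,-35,0,0,0,0,-35,0,0,0,0,-35,0,0,0,0,0,0,0,0,0,0,0,0,0,0,0,0,0,0,0,0,0,0,0,0]

```text
time: 15.57
tcp_pos: [375.5, -82.7, 181.9]
tcp_rot: [3.117, 0.383, 0.001]
ft_force: [0.3, -0.1, 0.4]
finger_gap: 0.2
finger_force: 0.0
```

Run:
```python
from h import *
p=check();t=robot.capture("top")
o=[]
for q,X in((p,(570,-33,75)),(t,(560,-33,75))):
    u=proj(q,X).astype(int);o.append(cv2.resize(q["image"][u[1]-40:u[1]+40,u[0]-40:u[0]+40],(400,400),interpolation=2))
cv2.imwrite("pics/t3.png",np.hstack(o))
for r0,z in((44,75),(38.5,80)): print(polar(t,(579,-33),z,r0,r0+6)[175:205].astype(int).tolist())
```

```text
axis (np.float32(132.87073), 577, -32) f [-0.2  0.3  0.2] tool 14.0 t 15.6167
z80 [230, 229, 224, 211, 209, 215, 236, 220, 182, 195, 223, 222, 212, 206, 206, 211, 211, 212, 209, 207, 209, 208, 206, 203, 206, 208, 212, 207, 204, 206, 207, 202, 188, 179, 174, 181, 193, 200, 188, 182, 188, 174, 175, 183, 177, 176, 184, 180, 167, 171]
z75 [212, 206, 203, 206, 212, 208, 202, 208, 227, 224, 190, 172, 170, 172, 174, 172, 174, 180, 191, 185, 177, 176, 176, 177, 177, 177, 179, 181, 181, 181, 180, 179, 186, 218, 194, 182, 182, 185, 186, 183, 185, 186, 186, 186, 184, 185, 185, 198, 212, 200]
front shift px [1 0] 0.808738
[135, 135, 135, 136, 140, 144, 148, 151, 156, 156, 153, 149, 143, 138, 133, 139, 150, 161, 174, 183, 187, 186, 183, 171, 156, 143, 133, 122, 115, 110]
[190, 189, 188, 187, 192, 196, 201, 204, 208, 211, 208, 202, 196, 191, 192, 194, 202, 212, 222, 229, 231, 225, 217, 204, 187, 168, 153, 143, 137, 134]
```

View pics/t3.png

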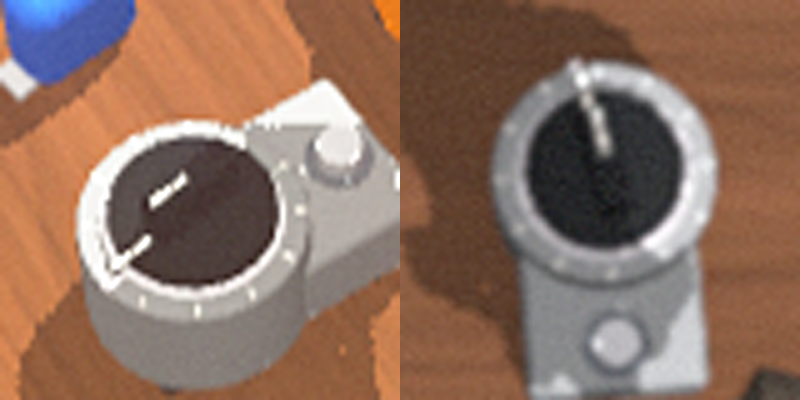

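The pointer lies over the tab in both views (scene crop (112,272), top crop (577,68)). Their angles differ by about 1.5°, roughly 1 mm, and the case is in place. Next is the button.

Run:
```python
from h import *
s=robot.read_state()
for n in("top","scene"):
    p=robot.capture(n)
    best=max(((polar(p,(x,y),62,1,9.5).mean()-polar(p,(x,y),62,12,14).mean()),x,y) for x in np.arange(490,511,1.) for y in np.arange(-47,-27,1.))
    print(n,best)
    for r in robot.look_for(p,"button_top")[:4]: l=r["location"];print(ray(p,(l[1],l[0]),62).round(1),r["confidence"])
```

```text
top (np.float32(64.67028), np.float64(498.0), np.float64(-37.0))
[ 654.2 -334.2   62. ] 0.53
[499.9 -44.   62. ] 0.4
scene (np.float32(57.182693), np.float64(501.0), np.float64(-36.0))
[505.9 -28.1  62. ] 0.66
[380.  125.4  62. ] 0.43
```

Emit:
apply_moves:
  steps: [30,-3,0,0,0,30,-3,0,0,0,30,-3,10,0,0,30,-3,20,0,0,12,-2,20,0,0,0,0,20,0,0,0,0,20,0,0,0,0,10,0,0,0,0,0,0,0,0,0,0,0,0]

```text
time: 16.7
tcp_pos: [499.1, -37.8, 81.8]
tcp_rot: [3.118, 0.381, -0.001]
ft_force: [0.4, -1.0, 0.1]
finger_gap: -0.2
finger_force: 0.0
```

Emit:
apply_moves:
  steps: [0,-1,5,0,0,0,0,5,0,0,0,0,5,0,0,0,0,2,0,0,0,0,1,0,0,0,0,1,0,0,0,0,1,0,0,0,0,1,0,0,0,0,0,0,0,0,0,0,0,0]

```text
time: 17.53
tcp_pos: [499.1, -36.5, 60.8]
tcp_rot: [-3.118, -0.382, -0.0]
ft_force: [-0.4, 0.4, 1.7]
finger_gap: 0.5
finger_force: 1.1
```

Emit:
apply_moves:
  steps: [0,0,0.5,0,0,0,0,0.5,0,0,0,0,0.5,0,0,0,0,0.5,0,0,0,0,0.5,0,0,0,0,0.5,0,0,0,0,0,0,0,0,0,0,0,0,0,0,0,0,0,0,0,0,0,0]

```text
time: 18.37
tcp_pos: [499.1, -36.5, 57.7]
tcp_rot: [3.118, 0.382, 0.0]
ft_force: [1.2, -0.4, 2.3]
finger_gap: -0.3
finger_force: 0.9
```

Emit:
apply_moves:
  steps: [0,0,0.4,0,0,0,0,0.4,0,0,0,0,0.4,0,0,0,0,0.3,0,0,0,0,0,0,0,0,0,0,0,0,0,0,0,0,0,0,0,0,0,0,0,0,0,0,0,0,0,0,0,0]

```text
time: 19.2
tcp_pos: [499.1, -36.6, 56.9]
tcp_rot: [-3.118, -0.381, -0.001]
ft_force: [-4.1, 1.6, 16.6]
finger_gap: 0.2
finger_force: 8.7
```

The button has bottomed out: TCP at 56.9 mm with 16.6 N. Now I lift off and back away.

Emit:
apply_moves:
  steps: [0,0,0,0,0,0,0,-1,0,0,0,0,-2,0,0,0,0,-10,0,0,0,0,-30,0,0,0,0,-30,0,0,0,0,-30,0,0,-30,0,0,0,0,-30,0,0,0,0,-30,0,0,0,0]

```text
time: 20.03
tcp_pos: [410.8, -58.6, 159.7]
tcp_rot: [-3.118, -0.382, -0.001]
ft_force: [-0.7, -1.0, 1.5]
finger_gap: -0.1
finger_force: 0.0
```

Emit:
apply_moves:
  steps: [-20,0,0,0,0,-20,0,0,0,0,0,0,0,0,0,0,0,0,0,0,0,0,0,0,0,0,0,0,0,0,0,0,0,0,0,0,0,0,0,0,0,0,0,0,0,0,0,0,0,0]

```text
time: 20.87
tcp_pos: [373.0, -68.0, 159.2]
tcp_rot: [3.118, 0.382, -0.0]
ft_force: [0.9, -0.1, -0.7]
finger_gap: -0.1
finger_force: 0.0
```

Run:
```python
from h import *
p=check();t=robot.capture("top")
o=[]
for q,X in((p,(570,-33,75)),(t,(560,-33,75))):
    u=proj(q,X).astype(int);o.append(cv2.resize(q["image"][u[1]-40:u[1]+40,u[0]-40:u[0]+40],(400,400),interpolation=2))
cv2.imwrite("pics/t4.png",np.hstack(o))
```

```text
axis (np.float32(133.07181), 577, -32) f [ 0.2  0.2 -0.6] tool 14.0 t 20.9167
z80 [230, 228, 225, 213, 210, 216, 236, 221, 183, 195, 224, 223, 213, 207, 207, 212, 213, 214, 210, 205, 210, 210, 206, 203, 207, 210, 214, 208, 205, 207, 209, 204, 189, 181, 176, 183, 195, 202, 190, 184, 189, 175, 175, 183, 177, 177, 185, 181, 169, 172]
z75 [212, 207, 204, 206, 212, 209, 203, 209, 228, 225, 191, 175, 182, 191, 185, 190, 215, 215, 215, 220, 218, 196, 179, 178, 177, 178, 181, 181, 182, 182, 183, 181, 187, 219, 196, 183, 183, 186, 187, 184, 186, 186, 186, 186, 186, 186, 187, 199, 212, 201]
front shift px [1 0] 0.80981123
```

View pics/t4.png

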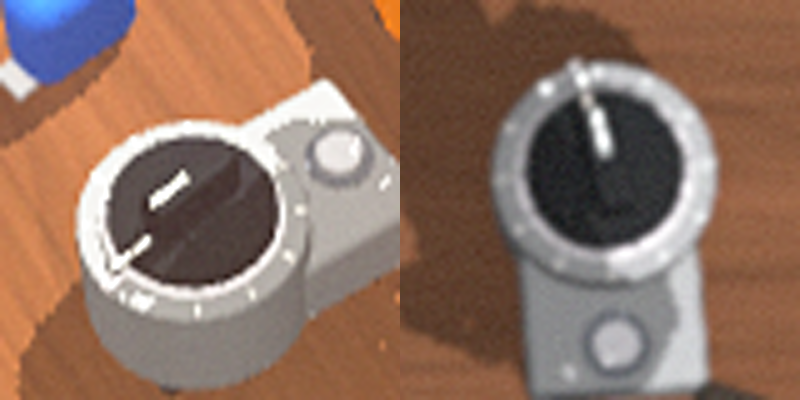

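The button sits lower (scene crop (337,150)), the pointer is still over the tab, the case is unmoved, and the arm is clear of everything.

```bash
python3 -c "from cell import robot;print(robot.close_job())"
```

```text
the job is handed in; nothing more can be done
None
```

The job is handed in: the pointer measured within about 2 mm of the set tab, the start button is fully in, the timer stayed in place to within what the cameras show, and the arm is clear; the hand-in did not report a verdict.

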